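Sort look-alike machine feet by the drag of their hidden soles

TASK

The three machine feet standing on the metal sheet look alike, but hidden under them some have a grippy rubber sole and others a slick nylon one: drag each across the sheet and feel how hard it drags, then slide every rubber-soled foot up against the wooden batten along the sheet's far edge and every nylon-soled one up against the steel angle along its near edge. The soles are loose inserts, so keep each foot upright and standing on the sheet all the time, and slide and seat it gently, neither bearing down on it nor ramming it into an edge. Leave the other things on the sheet where they are, and let go of the feet at the end.

Things in the scene. Friction and masses are not known exactly. Their poses are not given: they have to be found in the camera images.
- board: the sorting sheet, a fixed metal sheet 250 mm (its x) by 460 mm (its y), top 4 mm above its origin; origin at the centre of its underside on the counter, x away from the robot, y to the robot's left, z up. The feet start in a row near x = 0, about 120 mm apart along y
- batten (a point): middle of the inner face of the wooden batten along the sheet's far edge, at x = +107 mm of the sheet and 6 mm above its top; batten 16 mm wide, 12 mm above the sheet, 440 mm long along y. A foot touching it has its axis at x = +72 mm of the sheet
- angle (a point): middle of the inner face of the steel angle along the sheet's near edge, at x = -107 mm of the sheet and 6 mm above its top; 12 mm above the sheet, 440 mm long along y. A foot touching it has its axis at x = -72 mm of the sheet
- foot_a_mid (a point): machine foot: round steel base 70 mm across, 18 mm high; round stud 22 mm across up its middle to 64 mm (push or cage it; clamping it presses the foot down). Point on its axis, 32 mm above the sheet. About 0.5 kg. Unseen loose sole, rubber or nylon: own-weight drag 2.6 to 3.7 N rubber, 0.8 to 1.1 N nylon, more if pressed; after a pull stops 1 to 5 N stays with rubber, under 0.5 N with nylon
- foot_b_mid (a point): machine foot: round steel base 70 mm across, 18 mm high; round stud 22 mm across up its middle to 64 mm (push or cage it; clamping it presses the foot down). Point on its axis, 32 mm above the sheet. About 0.5 kg. Unseen loose sole, rubber or nylon: own-weight drag 2.6 to 3.7 N rubber, 0.8 to 1.1 N nylon, more if pressed; after a pull stops 1 to 5 N stays with rubber, under 0.5 N with nylon
- foot_c_mid (a point): machine foot: round steel base 70 mm across, 18 mm high; round stud 22 mm across up its middle to 64 mm (push or cage it; clamping it presses the foot down). Point on its axis, 32 mm above the sheet. About 0.5 kg. Unseen loose sole, rubber or nylon: own-weight drag 2.6 to 3.7 N rubber, 0.8 to 1.1 N nylon, more if pressed; after a pull stops 1 to 5 N stays with rubber, under 0.5 N with nylon
- nut: bystander: a brass hexagon nut 22 mm across, 10 mm high, lying on the sheet between two of the feet's lanes; origin at its underside
- tin: bystander: a small round tin 52 mm across, 35 mm high, at the right end of the sheet; origin at its underside
- scraper: bystander: a grey plastic filling block 100 x 28 x 12 mm, at the left end of the sheet, its length (its x) along the sheet's x when its yaw is 0; origin at its underside
Things that resemble listed ones, but are neither listed nor needed, are in the scene too. Leave any purple, turquoise or yellow look-alike of the part that bears foot_a_mid alone.

How it is judged (in metres and radians):
At the end, for the whole second after the job is handed in: Every rubber-soled foot rests against the wooden batten (gap under 2.5 mm) and every nylon-soled one against the steel angle (gap under 2.5 mm), within the length of the edges, upright on the sheet (tilt under 0.05 rad), at rest and let go (x of rubber_sole in the frame of board above 0.05 m and x of each of nylon_sole, spare_nylon_sole in the frame of board below -0.05 m and (x of foot_a_mid in the frame of board above 0.0695 m or x of foot_a_mid in the frame of board below -0.0695 m) and y of foot_a_mid in the frame of board between -0.215 and 0.215 m and angle between each of foot_a_mid, foot_b_mid, foot_c_mid's own z axis and vertical below 0.05 rad and linear speed of each of foot_a, foot_b, foot_c below 0.01 m/s and (x of foot_b_mid in the frame of board above 0.0695 m or x of foot_b_mid in the frame of board below -0.0695 m) and y of foot_b_mid in the frame of board between -0.215 and 0.215 m and (x of foot_c_mid in the frame of board above 0.0695 m or x of foot_c_mid in the frame of board below -0.0695 m) and y of foot_c_mid in the frame of board between -0.215 and 0.215 m); the robot touches nothing.
It fails at once if a foot is lifted more than 5 mm off the sheet (z of any of foot_a_mid, foot_b_mid, foot_c_mid in the frame of board above 0.041 m).
It fails at once if a foot leans more than 0.25 rad (angle between any of foot_a_mid, foot_b_mid, foot_c_mid's own z axis and vertical above 0.25 rad).
It fails at once if a foot is pressed down on its sole with more than 25 N or rammed into an edge with more than 15 N (contact force between any of foot_a, foot_b, foot_c and board above 15 N or contact force between any of foot_a, foot_b, foot_c and rubber_sole above 25 N or contact force between any of foot_a, foot_b, foot_c and nylon_sole above 25 N or contact force between any of foot_a, foot_b, foot_c and spare_nylon_sole above 25 N).
It fails at once if a bystander is displaced by more than 30 mm (distance of any of nut, tin, scraper from where it was at the start of the episode above 0.03 m).
It also fails if it takes over 67 s, if anything falls off the work surface, if the arm or the gripper's body presses on something with over 40 N, if the wrist force passes 120 N, or if a joint passes its speed limit or range.

ROBOT

A 6-joint arm with a two-finger parallel gripper is mounted at the origin on the work surface. World frame = base frame: x ahead of the robot, y to its left, z up, the work surface at z = 0. Lengths are in mm, angles in degrees, forces in N, time in s.
With the tool pointing down it reaches from about 225 to 725 mm from the base axis. Payload 3.1 kg.
Tool frame: the origin (TCP) lies at the very end of the fingers, on their centre line; the grasp point (between the pads) lies 19 mm behind it (grip_depth is the distance from the TCP to the grasp point, in mm); z points along the fingers, y is the line along which they close (so a half turn about z gives the same grasp; the last joint's range is limited). The gripper opens to 85 mm and grips with 20 to 120 N. Pads are 22 mm wide; open, the fingers measure 114 mm over their backs; the gripper's body (76 mm by 85 mm) begins 54 mm behind the grasp point. The pads swing forward as they close: fully open they stand 13 mm farther back than shut.
Start: joints at [56.849, 2.75, 5.684, 92.934, 0, 82.678], TCP at [228.741, 472.541, 231.312] pointing down, gripper open.
Joint ranges: [-166.93, 166.93], [-56.73, 111.36], [-69.38, 81.34], [-121.58, 131.49], [-85.45, 84.26], [-180, 180]. Speed limits (degrees/s): [159.86, 159.86, 180, 180, 180, 180].

INTERFACE

Orientations are given as [roll, pitch, yaw] about the fixed x, y, z axes, in that order (R = Rz(yaw) Ry(pitch) Rx(roll)).
In Python, from bench import observe, snapshot, hand_in, grip_depth gives the robot as it stands. The module is installed in compiled form; this text tells all that it offers.
- The arm moves only by the tool servo_tool, never from a script. Its argument "targets" is a list that holds one entry, the list of rows, each a list of 5 numbers: the shift along the tool's x, y, z in m, then the turn about the tool's z in rad, then the closure, from 0 (fully open) to 1 (shut). A call has 1 to 10 rows; each row is the pose to reach, as a shift and turn from the pose commanded when the call began, along the tool's axes at that moment; what a row does not reach only later rows make up. A row lasts 1/8 s, in which the tool goes at most 62.5 mm and 10.7 degrees, less where a joint would pass 70% of its speed; a pose out of reach is approached as far as the arm can. A call with a gripper value outside its range is refused whole. The fingers move at their own pace and stop on an object; "grip_force" is the grip in N (left out, the last holds). Time passes only in rows, so rows that repeat a pose let the fingers close. It gives the time, the measured TCP pose, the force, the opening and the grip force at its end, in the units of the state.
- observe(): the state, without advancing time (a new reading comes with each control period).
- snapshot(name): name is "scene" or "top" or "wrist"; returns a dict with "img" (400x640x3 uint8, blue, green, red), "mtx" (3x3 intrinsics, pixels), "R" (3x3) and "t" (3): a world point X has camera coordinates R X + t. Camera axes: x right, y down, z forward; pixel columns grow to the right and rows downward; lengths in mm; the calibration is good to about 2 mm. A picture is of the moment at which its call begins. There is no depth.
- hand_in(): hands the job in; it is judged then, once.
The state is a dict: "time_s": time; "qpos": joint angles; "dq": joint speeds; "joint_efforts": joint torques, N m; "tcp_pos": TCP position; "tcp_rot": TCP orientation; "ft_force": force on the tool from outside, world axes, zero at the start; "moment": the same for the moment, N m; "opening": finger opening in mm; "grip_force": force on a finger pad.
Only numpy, scipy, OpenCV 4.12 (cv2) and the standard library are available. Lean on these libraries where they do the work, as an engineer would, in place of code of your own. Each camera call takes 0.05 s, during which the arm holds its last target. There are 200 camera calls.

## Working session

There is one attempt and no reset: what is moved stays moved. The work goes in short steps, Python scripts to look and compute and a tool call to move; the robot and the scene stay as the last step left them, time stands still between calls to the robot, and variables do not carry over. Pictures are saved under pics/ and viewed, at most 10 in all, crops included, and the job is handed in when it is done.

Besides the shell and the picture viewer there is one more tool, called after ">>>" as name([rows], argument=value, ...), one row to a line, values as JSON. servo_tool: Moves the arm, as the interface text tells. Its arguments: {"type":"object","properties":{"targets":{"type":"array","items":{"type":"array","items":{"type":"array","items":{"type":"number"}}}},"grip_force":{"type":"number"}},"required":["targets"]}

```bash
mkdir -p pics
python3 - <<'E'
from bench import *
import cv2
s=observe();print(s['tcp_pos'],s['tcp_rot'],s['time_s'],s['opening'],s['ft_force'])
for n in("scene","top"):
    d=snapshot(n);cv2.imwrite(f'pics/{n}0.png',d['img']);print(d['mtx'],d['R'],d['t'])
E
```

```text
[228.3891982  472.02434948 230.09605656] [-1.79863768e+02 -1.75310510e-02  1.54172829e+02] 0.0 85.28685280646707 [0.20273651 0.24012915 0.11523079]
[[448.91959228   0.         314.71408636]
 [  0.         448.91959228 194.2957941 ]
 [  0.           0.           1.        ]] [[-0.65869128  0.75217249 -0.01903525]
 [ 0.51408424  0.43143193 -0.74133926]
 [-0.54940258 -0.49809942 -0.67086047]] [ 349.73138642 -181.86645483 1253.26402736]
[[393.6500064    0.         325.25924047]
 [  0.         393.6500064  193.96461069]
 [  0.           0.           1.        ]] [[-0.02406235 -0.99965785 -0.01025642]
 [-0.99404871  0.02501515 -0.10602553]
 [ 0.10624582  0.00764416 -0.99431051]] [ -28.95798146  481.98420972 1098.80694651]
```

View pics/top0.png

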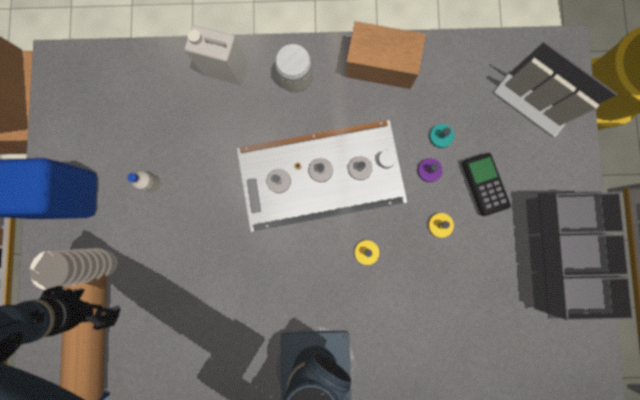

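View pics/scene0.png

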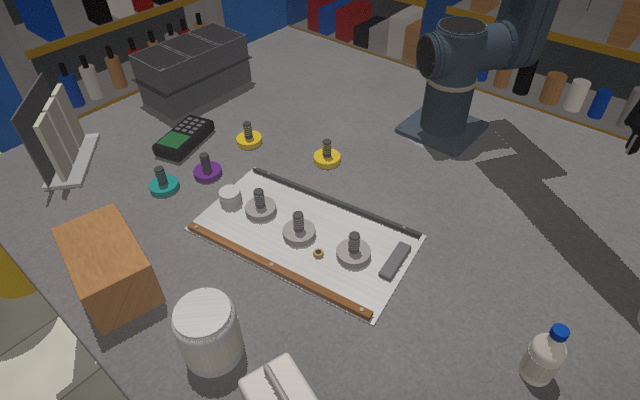

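```bash
cat > h.py <<'E'
import numpy as np, cv2
from bench import *
def ray(d,u,v,z):
    a=np.linalg.inv(d['mtx'])@[u,v,1]; a=d['R'].T@a; c=-d['R'].T@d['t']
    return (c+a*(z-c[2])/a[2])[:2]
def proj(d,X):
    p=d['mtx']@(d['R']@np.array(X,float)+d['t']); return p[:2]/p[2]
E
python3 - <<'E'
from h import *
d=snapshot("top");im=d['img']
cv2.imwrite('pics/c1.png',cv2.resize(im[110:240,228:418],None,fx=4,fy=4,interpolation=cv2.INTER_CUBIC))
hsv=cv2.cvtColor(im,cv2.COLOR_BGR2HSV)
m=np.zeros(im.shape[:2],np.uint8);m[110:240,228:418]=1
w=((hsv[...,2]>175)&(m>0)).astype(np.uint8)
cs=cv2.findContours(w,0,1)[0];c=max(cs,key=cv2.contourArea)
r=cv2.minAreaRect(c);b=cv2.boxPoints(r);print(cv2.contourArea(c),b)
for p in b: print(ray(d,*p,4))
h=cv2.fillPoly(w*0,[cv2.convexHull(c)],1)
g=cv2.morphologyEx(((h>0)&(w==0)).astype(np.uint8),cv2.MORPH_OPEN,np.ones((3,3)))
n,l,st,ce=cv2.connectedComponentsWithStats(g)
for i in range(1,n): print(st[i],ce[i],ray(d,*ce[i],22))
E
```

```text
11073.0 [[234.99881 149.58023]
 [390.81476 119.4558 ]
 [406.74545 201.85587]
 [250.9295  231.98029]]
[621.91695892 222.68804512]
[ 700.68630644 -240.35766087]
[ 454.48218296 -276.21939068]
[378.48458811 176.52975594]
[240 121 147  33 833] [314.26290516 136.60384154] [650.17712479 -12.82253507]
[375 153   6  13  55] [377.41818182 159.01818182] [ 579.18607204 -193.8381422 ]
[350 159  17  13 168] [358.30357143 164.73214286] [ 563.89557427 -138.14145164]
[308 160  18  17 222] [316.92342342 167.09009009] [560.09466023 -18.60527634]
[295 163   5   6  27] [297.07407407 165.59259259] [565.96080239  38.64561979]
[347 165   3   4  12] [348.  166.5] [ 559.49890424 -108.28302594]
[267 171  17  18 203] [274.75369458 179.06403941] [528.30671071 103.61378632]
[348 170   3   3   9] [349. 171.] [ 546.29428347 -110.7650527 ]
[247 178  14  35 354] [253.44915254 195.25706215] [482.95233813 165.29799951]
[ 253  197  150   34 1105] [327.42624434 213.4959276 ] [425.38417486 -45.61025018]
```

View pics/c1.png

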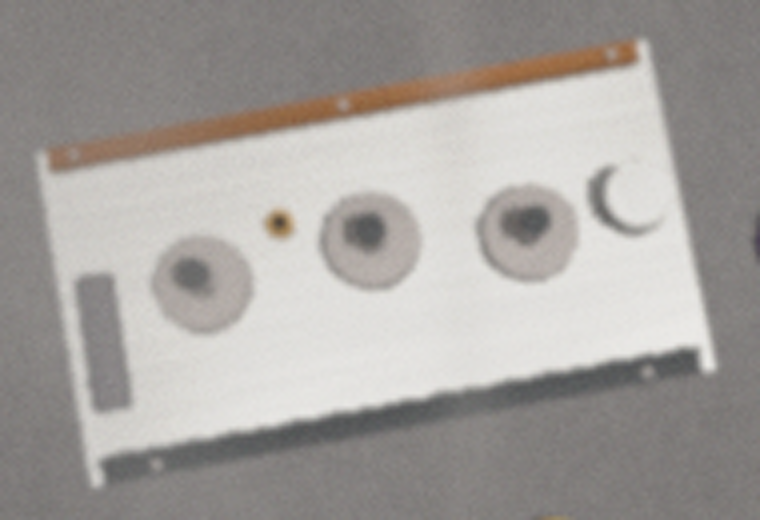

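Run:
```python
from h import *
T=snapshot("top");S=snapshot("scene")
P=lambda u,v:((u+.5)/4-.5+228,(v+.5)/4-.5+110)
C=[ray(T,*P(*p),4) for p in((42,152),(642,40),(710,372),(97,487))]
C=np.array(C);print(C, [np.linalg.norm(C[i]-C[i-1]) for i in range(4)])
o=C.mean(0);ex=(C[0]-C[3])+(C[1]-C[2]);ey=(C[0]-C[1])+(C[3]-C[2])
ax=np.degrees(np.arctan2(ex[1],ex[0]));ay=np.degrees(np.arctan2(-ey[0],ey[1]));print('o',o,ax,ay)
th=np.radians((ax*np.hypot(*ex)+ay*np.hypot(*ey))/(np.hypot(*ex)+np.hypot(*ey)));R=np.array([[np.cos(th),-np.sin(th)],[np.sin(th),np.cos(th)]]);print(np.degrees(th))
for p in((202,283),(371,240),(528,232)):
    w=ray(T,*P(*p),21);print('foot',w,R.T@(w-o))
w=ray(T,*P(280,224),12);print('nut',R.T@(w-o))
np.savez('b.npz',o=o,th=th)
# check in scene: stud tops
g=S['img'].copy()
for x,y in((0,0),(.125,.23),(.125,-.23),(-.125,.23),(-.125,-.23)):
    w=o+R@(np.array([x,y])*1000);u=proj(S,[*w,4]);cv2.circle(g,tuple(int(round(a)) for a in u),1,(0,0,255),-1)
for p in((202,283),(371,240),(528,232)):
    w=ray(T,*P(*p),21)
    for z in(22,68):
        u=proj(S,[*w,z]);cv2.circle(g,tuple(int(round(a)) for a in u),1,(0,255,0),-1)
cv2.imwrite('pics/s2.png',cv2.resize(g[160:330,175:435],None,fx=3,fy=3))
```

```text
[[ 627.5557929   213.43323972]
 [ 700.38795961 -232.37548833]
 [ 452.364133   -271.43163049]
 [ 380.15840586  173.78832439]] [np.float64(250.55375955659764), np.float64(451.71887995921037), np.float64(251.08006851886478), np.float64(451.0371107223324)]
o [540.11657284 -29.14638868] 9.026403230773024 9.245280401742473
9.167099729424628
foot [524.39197799  94.06490707] [  4.10556613 124.14278315]
foot [552.60203259 -28.37975269] [12.44813042 -1.23226821]
foot [ 555.51993819 -141.75028337] [  -2.73278186 -113.61968433]
nut [37.84664197 61.73104306]
```

View pics/s2.png

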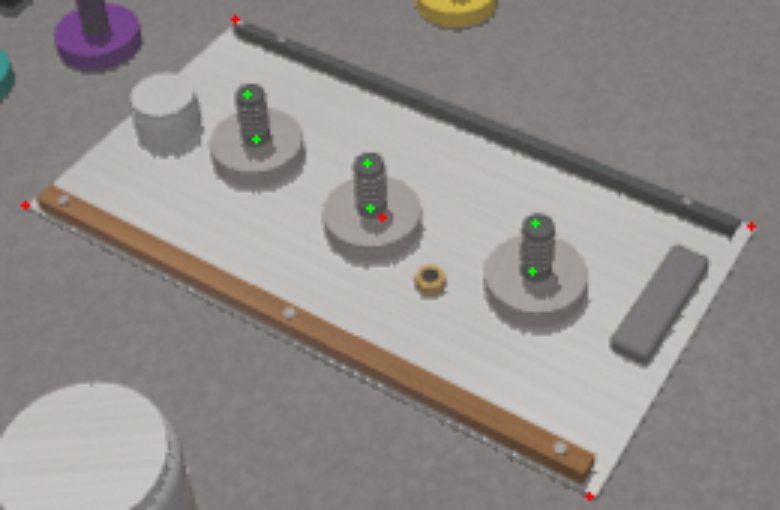

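```bash
cat >> h.py <<'E'
from scipy.spatial.transform import Rotation as Ro
b=np.load('b.npz');o=b['o'];th=float(b['th'])
RB=np.array([[np.cos(th),-np.sin(th)],[np.sin(th),np.cos(th)]])
def bd(w): return RB.T@(np.array(w)[:2]-o)
def wd(p): return o+RB@np.array(p,float)
def shift(p,z):   # board xy mm, world z -> tool shift m, turn rad
    s=observe();r=Ro.from_euler('xyz',s['tcp_rot'],degrees=True)
    d=r.inv().apply(np.array([*wd(p),z])-s['tcp_pos'])/1000
    t=(s['tcp_rot'][2]-(np.degrees(th)+90)+180)%360-180
    print('t',s['time_s'],'tcp board',bd(s['tcp_pos']).round(1),s['tcp_pos'].round(1),'rot',s['tcp_rot'].round(2),'open',round(s['opening'],1),'F',s['ft_force'].round(2),'FB',(RB.T@s['ft_force'][:2]).round(2))
    print('shift',d.round(4),'turn',round(np.radians(t),3))
E
python3 -c "
from h import *
shift((4,124),110)"
```

```text
t 0.25 tcp board [-227.7  544.7] [228.6 472.3 230.7] rot [-1.7993e+02 -1.0000e-02  1.5417e+02] open 85.4 F [ 0.07 -0.68 -0.48] FB [-0.04 -0.69]
shift [-0.4311 -0.2116  0.1209] turn 0.96
```

>>> servo_tool([
  [[-0.05, -0.025, 0.01, 0.15, 0.5], [-0.1, -0.05, 0.025, 0.3, 0.5], [-0.15, -0.075, 0.04, 0.45, 0.5], [-0.2, -0.1, 0.055, 0.6, 0.5], [-0.25, -0.123, 0.07, 0.75, 0.5], [-0.3, -0.147, 0.085, 0.9, 0.5], [-0.35, -0.172, 0.1, 0.96, 0.5], [-0.395, -0.194, 0.12, 0.96, 0.5], [-0.43, -0.2115, 0.12, 0.96, 0.5], [-0.4311, -0.2116, 0.1209, 0.96, 0.5]],
])

```text
time_s: 1.5
tcp_pos: [525.7, 91.9, 109.8]
tcp_rot: [-180.0, 0.0, 98.9]
ft_force: [-0.0, 0.4, 0.8]
opening: 42.7
grip_force: 0.0
```

```bash
python3 -c "
from h import *
d=snapshot('wrist');cv2.imwrite('pics/w1.png',d['img'])
shift((4,124),30)"
```

```text
t 1.55 tcp board [  4.4 123.2] [524.9  93.2 109.8] rot [-1.7994e+02 -2.0000e-02  9.9020e+01] open 42.7 F [-0.09  0.94  0.13] FB [0.06 0.95]
shift [ 0.0008 -0.0004  0.0798] turn -0.003
```

View pics/w1.png

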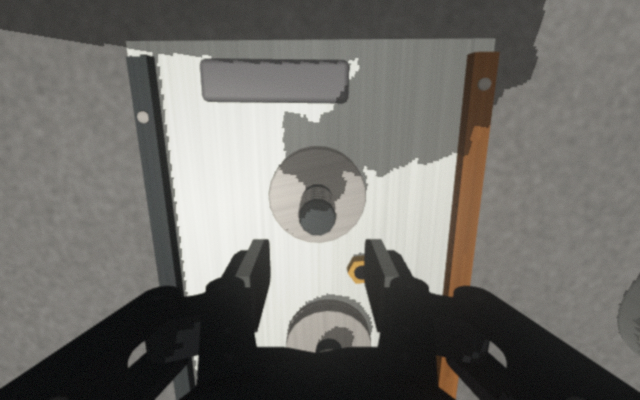

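>>> servo_tool([
  [[0.0008, -0.0004, 0.04, 0, 0.5], [0.0008, -0.0004, 0.065, 0, 0.5], [0.0008, -0.0004, 0.078, 0, 0.55], [0.0008, -0.0004, 0.0795, 0, 0.6], [0.0008, -0.0004, 0.0795, 0, 0.6]],
])

```text
time_s: 2.17
tcp_pos: [524.8, 95.4, 32.1]
tcp_rot: [179.9, 0.0, 99.2]
ft_force: [-0.4, 0.8, -0.3]
opening: 34.2
grip_force: 0.0
```

```bash
cat >> h.py <<'E'
def favg(n=6):
    F=[]
    for i in range(n): snapshot('wrist'); F.append(observe()['ft_force'])
    F=np.array(F); print('mean FB',(RB.T@F[:,:2].mean(0)).round(2),'z',F[:,2].mean().round(2),'sd',F.std(0).round(2))
E
python3 -c "
from h import *
shift((4,124),30);favg()"
```

```text
t 2.175 tcp board [  4.7 125.4] [524.8  95.4  32.1] rot [1.7989e+02 1.0000e-02 9.9200e+01] open 34.2 F [-0.39  0.81 -0.3 ] FB [-0.26  0.86]
shift [-0.0014 -0.0007  0.0021] turn 0.001
mean FB [0.06 0.33] z 0.31 sd [0.5  0.44 0.5 ]
```

>>> servo_tool([
  [[0, 0.003, 0, 0, 0.6], [0, 0.0055, 0, 0, 0.6], [0, 0.008, 0, 0, 0.6], [0, 0.0105, 0, 0, 0.6], [0, 0.013, 0, 0, 0.6], [0, 0.0155, 0, 0, 0.6], [0, 0.018, 0, 0, 0.6], [0, 0.0205, 0, 0, 0.6]],
])

```text
time_s: 3.48
tcp_pos: [544.4, 98.3, 30.8]
tcp_rot: [-180.0, -0.0, 99.2]
ft_force: [-1.6, -0.3, 1.3]
opening: 34.3
grip_force: 1.0
```

>>> servo_tool([
  [[0, 0.0025, 0, 0, 0.6]],
])

```text
time_s: 3.6
tcp_pos: [546.9, 98.7, 30.8]
tcp_rot: [-180.0, -0.0, 99.2]
ft_force: [-2.0, -0.2, 1.0]
opening: 34.4
grip_force: 1.0
```

>>> servo_tool([
  [[0, 0.0025, 0, 0, 0.6]],
])

```text
time_s: 3.72
tcp_pos: [549.4, 99.1, 30.8]
tcp_rot: [-180.0, -0.0, 99.2]
ft_force: [-1.6, 0.8, 1.0]
opening: 34.4
grip_force: 0.9
```

>>> servo_tool([
  [[0, 0.0025, 0, 0, 0.6]],
])

```text
time_s: 3.85
tcp_pos: [551.8, 99.5, 30.8]
tcp_rot: [-180.0, -0.0, 99.2]
ft_force: [-1.1, -1.1, -0.2]
opening: 34.1
grip_force: 0.9
```

```bash
python3 -c "
from h import *
shift((70,124),30);favg(10);shift((70,124),30)"
```

```text
t 3.85 tcp board [ 32.  125.1] [551.8  99.5  30.8] rot [-179.99   -0.     99.17] open 34.1 F [-1.14 -1.09 -0.16] FB [-1.3  -0.89]
shift [-0.0011  0.038   0.0008] turn 0.0
mean FB [-0.01  0.16] z 0.16 sd [0.58 0.38 0.63]
t 4.35 tcp board [ 32.3 125.1] [552.   99.5  31.2] rot [179.95   0.    99.17] open 33.9 F [1.1  0.36 1.11] FB [1.15 0.18]
shift [-0.0011  0.0377  0.0012] turn 0.0
```

>>> servo_tool([
  [[0, -0.004, 0, 0, 0.6], [0, -0.008, 0, 0, 0.6], [0, -0.011, 0, 0, 0.6], [0, -0.014, 0, 0, 0.6], [0, -0.018, 0, 0, 0.6], [0, -0.023, 0, 0, 0.6], [0, -0.028, 0, 0, 0.6], [0, -0.033, 0, 0, 0.6], [0, -0.038, 0, 0, 0.6], [0, -0.043, 0, 0, 0.6]],
])

```text
time_s: 5.6
tcp_pos: [509.1, 92.5, 31.0]
tcp_rot: [180.0, 0.0, 99.2]
ft_force: [1.7, 0.3, -0.8]
opening: 34.3
grip_force: 0.8
```

>>> servo_tool([
  [[0, -0.005, 0, 0, 0.6], [0, -0.01, 0, 0, 0.6], [0, -0.015, 0, 0, 0.6], [0, -0.02, 0, 0, 0.6], [0, -0.025, 0, 0, 0.6], [0, -0.03, 0, 0, 0.6], [0, -0.035, 0, 0, 0.6], [0, -0.04, 0, 0, 0.6], [0, -0.045, 0, 0, 0.6], [0, -0.05, 0, 0, 0.6]],
])

```text
time_s: 6.85
tcp_pos: [459.7, 84.6, 31.0]
tcp_rot: [180.0, 0.0, 99.2]
ft_force: [2.2, 0.7, 0.4]
opening: 34.4
grip_force: 1.0
```

>>> servo_tool([
  [[0, -0.004, 0, 0, 0.6], [0, -0.007, 0, 0, 0.6], [0, -0.0095, 0, 0, 0.6], [0, -0.011, 0, 0, 0.6], [0, -0.012, 0, 0, 0.6]],
])

```text
time_s: 7.48
tcp_pos: [448.1, 82.7, 31.0]
tcp_rot: [180.0, 0.0, 99.2]
ft_force: [2.2, -0.9, 1.2]
opening: 34.2
grip_force: 1.0
```

```bash
python3 -c "
from h import *
shift((-78,124),30)
d=snapshot('top');cv2.imwrite('pics/c2.png',cv2.resize(d['img'][110:240,228:418],None,fx=4,fy=4,interpolation=cv2.INTER_CUBIC))"
```

```text
t 7.475 tcp board [-73.  125.1] [448.1  82.7  31. ] rot [179.99   0.    99.17] open 34.2 F [ 2.24 -0.87  1.22] FB [ 2.07 -1.22]
shift [-0.0011 -0.005   0.001 ] turn 0.0
```

>>> servo_tool([
  [[0, -0.0006, 0, 0, 0.6], [0, -0.0012, 0, 0, 0.6], [0, -0.0018, 0, 0, 0.6], [0, -0.0024, 0, 0, 0.6]],
])

```text
time_s: 8.02
tcp_pos: [445.7, 82.3, 31.0]
tcp_rot: [180.0, -0.0, 99.2]
ft_force: [2.9, 0.3, 1.2]
opening: 34.0
grip_force: 1.1
```

>>> servo_tool([
  [[0, -0.0005, 0, 0, 0.6], [0, -0.001, 0, 0, 0.6]],
])

```text
time_s: 8.28
tcp_pos: [444.7, 82.2, 31.0]
tcp_rot: [180.0, 0.0, 99.2]
ft_force: [2.5, 1.2, 1.4]
opening: 34.3
grip_force: 1.1
```

>>> servo_tool([
  [[0, -0.0005, 0, 0, 0.6], [0, -0.001, 0, 0, 0.6]],
])

```text
time_s: 8.52
tcp_pos: [444.3, 82.1, 31.1]
tcp_rot: [179.9, -0.0, 99.2]
ft_force: [4.3, -0.3, 0.4]
opening: 34.0
grip_force: 2.0
```

>>> servo_tool([
  [[0, -0.0004, 0, 0, 0.6], [0, -0.0008, 0, 0, 0.6]],
])

```text
time_s: 8.78
tcp_pos: [443.9, 82.0, 31.3]
tcp_rot: [179.9, 0.0, 99.2]
ft_force: [5.4, 1.0, 1.0]
opening: 34.3
grip_force: 2.7
```

```bash
python3 -c "
from h import *
shift((-78,124),30);favg(4)"
```

```text
t 8.775 tcp board [-77.3 125. ] [443.9  82.   31.3] rot [1.7988e+02 1.0000e-02 9.9170e+01] open 34.3 F [5.42 0.98 0.98] FB [5.51 0.11]
shift [-0.001  -0.0007  0.0013] turn 0.0
mean FB [ 5.57 -0.55] z 0.51 sd [0.43 0.37 0.29]
```

>>> servo_tool([
  [[0, 0.003, 0, 0, 0.6], [0, 0.006, 0, 0, 0.55], [0, 0.006, -0.02, 0, 0.5], [0, 0.006, -0.05, 0, 0.5], [0, 0.006, -0.08, 0, 0.5], [-0.04, 0.036, -0.08, 0, 0.5], [-0.08, 0.066, -0.08, 0, 0.5], [-0.12, 0.09, -0.08, 0, 0.5], [-0.126, 0.09, -0.08, 0, 0.5], [-0.126, 0.09, -0.08, 0, 0.5]],
])

```text
time_s: 10.22
tcp_pos: [550.4, -28.1, 109.8]
tcp_rot: [-179.8, -0.1, 99.1]
ft_force: [-0.3, -0.5, 0.1]
opening: 42.5
grip_force: 0.0
```

```bash
python3 -c "
from h import *
d=snapshot('wrist');cv2.imwrite('pics/w2.png',d['img'])
shift((12.4,-1.2),30)"
```

```text
t 10.275 tcp board [10.3 -0. ] [550.3 -27.5 110.1] rot [-1.7983e+02 -8.0000e-02  9.9170e+01] open 42.9 F [0.18 0.09 0.82] FB [0.19 0.06]
shift [-0.0013  0.0023  0.0801] turn 0.0
```

View pics/w2.png

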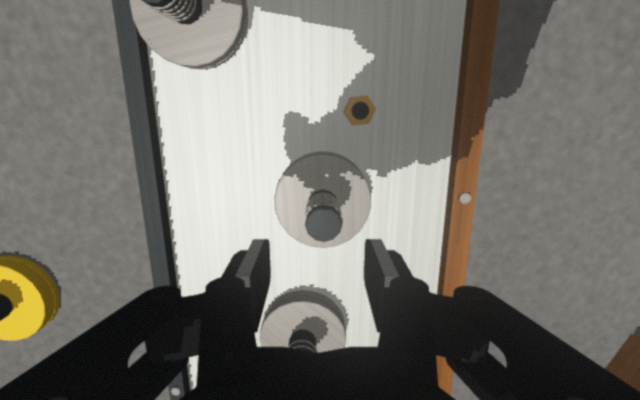

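>>> servo_tool([
  [[-0.0013, 0.0023, 0.04, 0, 0.5], [-0.0013, 0.0023, 0.065, 0, 0.5], [-0.0013, 0.0023, 0.078, 0, 0.55], [-0.0013, 0.0023, 0.0795, 0, 0.6], [-0.0013, 0.0023, 0.0795, 0, 0.6]],
])

```text
time_s: 10.9
tcp_pos: [554.9, -28.9, 32.6]
tcp_rot: [179.9, 0.0, 99.2]
ft_force: [0.6, 0.0, 0.2]
opening: 34.2
grip_force: 0.0
```

>>> servo_tool([
  [[0, 0.003, 0, 0, 0.6], [0, 0.0055, 0, 0, 0.6], [0, 0.008, 0, 0, 0.6], [0, 0.0105, 0, 0, 0.6], [0, 0.013, 0, 0, 0.6], [0, 0.0155, 0, 0, 0.6], [0, 0.018, 0, 0, 0.6], [0, 0.0205, 0, 0, 0.6]],
])

```text
time_s: 11.9
tcp_pos: [572.5, -26.2, 31.5]
tcp_rot: [-179.7, 0.0, 99.1]
ft_force: [-6.1, -0.3, 4.6]
opening: 34.2
grip_force: 3.1
```

>>> servo_tool([
  [[0, 0.0025, 0, 0, 0.6]],
])

```text
time_s: 12.02
tcp_pos: [575.0, -25.8, 31.5]
tcp_rot: [-179.7, 0.0, 99.1]
ft_force: [-6.0, -1.3, 4.7]
opening: 34.2
grip_force: 3.1
```

>>> servo_tool([
  [[0, 0.0025, 0, 0, 0.6]],
])

```text
time_s: 12.15
tcp_pos: [577.4, -25.4, 31.5]
tcp_rot: [-179.7, 0.0, 99.1]
ft_force: [-6.5, -1.3, 5.5]
opening: 34.0
grip_force: 3.1
```

```bash
python3 -c "
from h import *
shift((70,-1),30);favg(8)"
```

```text
t 12.15 tcp board [37.4 -2.3] [577.4 -25.4  31.5] rot [-1.7972e+02  1.0000e-02  9.9140e+01] open 34.0 F [-6.46 -1.31  5.5 ] FB [-6.59 -0.27]
shift [0.0013 0.0326 0.0013] turn -0.0
mean FB [-5.13 -0.06] z 3.89 sd [0.55 0.51 0.36]
```

>>> servo_tool([
  [[0, 0.003, 0, 0, 0.6], [0, 0.007, 0, 0, 0.6], [0, 0.011, 0, 0, 0.6], [0, 0.015, 0, 0, 0.6], [0, 0.019, 0, 0, 0.6], [0, 0.023, 0, 0, 0.6], [0, 0.027, 0, 0, 0.6], [0, 0.03, 0, 0, 0.6], [0, 0.033, 0, 0, 0.6], [0, 0.035, 0, 0, 0.6]],
])

```text
time_s: 13.8
tcp_pos: [612.1, -19.8, 31.4]
tcp_rot: [-179.7, 0.0, 99.1]
ft_force: [-6.4, -1.3, 4.3]
opening: 34.1
grip_force: 3.0
```

>>> servo_tool([
  [[0, 0.0006, 0, 0, 0.6], [0, 0.0012, 0, 0, 0.6], [0, 0.0018, 0, 0, 0.6], [0, 0.0024, 0, 0, 0.6], [0, 0.003, 0, 0, 0.6]],
])

```text
time_s: 14.42
tcp_pos: [614.9, -19.3, 31.4]
tcp_rot: [-179.7, -0.0, 99.1]
ft_force: [-5.7, -0.7, 4.3]
opening: 33.9
grip_force: 3.0
```

>>> servo_tool([
  [[0, 0.0005, 0, 0, 0.6], [0, 0.001, 0, 0, 0.6]],
])

```text
time_s: 14.68
tcp_pos: [616.0, -19.2, 31.4]
tcp_rot: [-179.7, -0.0, 99.1]
ft_force: [-5.6, -1.0, 4.7]
opening: 33.9
grip_force: 3.0
```

```bash
python3 -c "
from h import *
shift((78.8,-1),30)"
```

```text
t 14.675 tcp board [76.5 -2.2] [616.  -19.2  31.4] rot [-179.74   -0.     99.15] open 33.9 F [-5.64 -1.04  4.72] FB [-5.73 -0.13]
shift [0.0012 0.0023 0.0014] turn -0.0
```

>>> servo_tool([
  [[0, 0.0005, 0, 0, 0.6], [0, 0.001, 0, 0, 0.6]],
])

```text
time_s: 14.92
tcp_pos: [616.9, -19.0, 31.4]
tcp_rot: [-179.7, -0.0, 99.1]
ft_force: [-5.1, -1.0, 4.3]
opening: 34.1
grip_force: 3.0
```

>>> servo_tool([
  [[0, 0.0005, 0, 0, 0.6], [0, 0.001, 0, 0, 0.6]],
])

```text
time_s: 15.18
tcp_pos: [617.9, -18.8, 31.4]
tcp_rot: [-179.7, -0.0, 99.1]
ft_force: [-4.6, -0.8, 4.6]
opening: 34.2
grip_force: 3.0
```

>>> servo_tool([
  [[0, 0.0005, 0, 0, 0.6], [0, 0.001, 0, 0, 0.6]],
])

```text
time_s: 15.42
tcp_pos: [618.9, -18.7, 31.4]
tcp_rot: [-179.7, -0.0, 99.1]
ft_force: [-5.6, -0.7, 4.2]
opening: 34.0
grip_force: 3.0
```

>>> servo_tool([
  [[0, 0.0005, 0, 0, 0.6], [0, 0.001, 0, 0, 0.6]],
])

```text
time_s: 15.68
tcp_pos: [619.4, -18.6, 31.4]
tcp_rot: [-179.7, 0.0, 99.1]
ft_force: [-7.4, -1.5, 5.7]
opening: 33.8
grip_force: 3.8
```

>>> servo_tool([
  [[0, 0.0005, 0, 0, 0.6], [0, 0.001, 0, 0, 0.6]],
])

```text
time_s: 15.92
tcp_pos: [619.5, -18.6, 31.5]
tcp_rot: [-179.6, 0.0, 99.1]
ft_force: [-8.5, -1.7, 7.0]
opening: 34.2
grip_force: 4.8
```

```bash
python3 -c "
from h import *
shift((78.8,-1),30)
d=snapshot('scene');cv2.imwrite('pics/s3.png',cv2.resize(d['img'][160:330,175:435],None,fx=3,fy=3))"
```

```text
t 15.925 tcp board [80.1 -2.2] [619.5 -18.6  31.5] rot [-179.57    0.     99.14] open 34.2 F [-8.47 -1.66  6.99] FB [-8.63 -0.29]
shift [ 0.0012 -0.0013  0.0015] turn -0.001
```

View pics/s3.png

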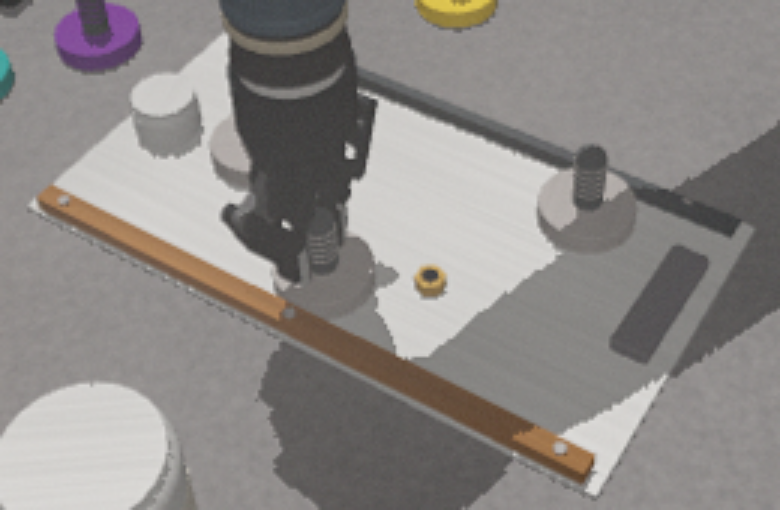

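>>> servo_tool([
  [[0, -0.002, 0, 0, 0.6], [0, -0.005, 0, 0, 0.6], [0, -0.007, 0, 0, 0.55], [0, -0.007, -0.02, 0, 0.5], [0, -0.007, -0.05, 0, 0.5], [0, -0.007, -0.08, 0, 0.5], [-0.04, -0.035, -0.08, 0, 0.5], [-0.08, -0.065, -0.08, 0, 0.5], [-0.112, -0.084, -0.08, 0, 0.5], [-0.112, -0.084, -0.08, 0, 0.5]],
])

```text
time_s: 17.23
tcp_pos: [557.5, -144.3, 111.6]
tcp_rot: [179.9, 0.0, 98.9]
ft_force: [0.5, 1.1, -0.4]
opening: 42.9
grip_force: 0.0
```

```bash
python3 -c "
from h import *
d=snapshot('wrist');cv2.imwrite('pics/w3.png',d['img'])
shift((-2.7,-113.6),30)"
```

```text
t 17.275 tcp board [  -0.5 -115.2] [ 558.  -142.9  111.6] rot [ 1.7992e+02 -1.0000e-02  9.9030e+01] open 43.0 F [ 0.68  0.74 -0.55] FB [0.79 0.62]
shift [ 0.0015 -0.0024  0.0816] turn -0.002
```

View pics/w3.png

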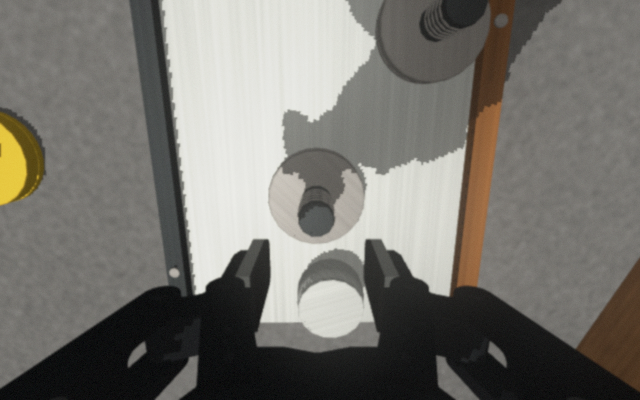

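>>> servo_tool([
  [[0.0015, -0.0005, 0.04, 0, 0.5], [0.0015, -0.0005, 0.065, 0, 0.5], [0.0015, -0.0005, 0.078, 0, 0.55], [0.0015, -0.0005, 0.081, 0, 0.6], [0.0015, -0.0005, 0.081, 0, 0.6]],
])

```text
time_s: 17.9
tcp_pos: [558.0, -140.4, 31.3]
tcp_rot: [179.9, 0.0, 99.2]
ft_force: [0.5, -1.1, -0.3]
opening: 34.3
grip_force: 0.0
```

>>> servo_tool([
  [[0, -0.003, 0, 0, 0.6], [0, -0.0055, 0, 0, 0.6], [0, -0.008, 0, 0, 0.6], [0, -0.0105, 0, 0, 0.6], [0, -0.013, 0, 0, 0.6], [0, -0.0155, 0, 0, 0.6], [0, -0.018, 0, 0, 0.6], [0, -0.0205, 0, 0, 0.6]],
])

```text
time_s: 18.9
tcp_pos: [537.0, -143.9, 30.6]
tcp_rot: [180.0, 0.0, 99.2]
ft_force: [2.5, 0.8, 1.5]
opening: 34.0
grip_force: 1.2
```

>>> servo_tool([
  [[0, -0.0025, 0, 0, 0.6]],
])

```text
time_s: 19.02
tcp_pos: [534.3, -144.2, 30.5]
tcp_rot: [180.0, 0.0, 99.2]
ft_force: [2.2, 0.2, 2.0]
opening: 34.1
grip_force: 1.2
```

>>> servo_tool([
  [[0, -0.0025, 0, 0, 0.6]],
])

```text
time_s: 19.15
tcp_pos: [531.8, -144.6, 30.4]
tcp_rot: [180.0, -0.0, 99.2]
ft_force: [2.0, 0.7, 2.4]
opening: 34.0
grip_force: 1.2
```

```bash
python3 -c "
from h import *
shift((-77,-114),30);favg(8)"
```

```text
t 19.15 tcp board [ -26.6 -112.7] [ 531.8 -144.6   30.4] rot [180.    -0.    99.17] open 34.0 F [1.97 0.67 2.36] FB [2.06 0.35]
shift [-0.0013 -0.0504  0.0004] turn -0.0
mean FB [ 1.13 -0.36] z 0.53 sd [0.57 0.38 0.42]
```

>>> servo_tool([
  [[0, -0.004, 0, 0, 0.6], [0, -0.009, 0, 0, 0.6], [0, -0.014, 0, 0, 0.6], [0, -0.019, 0, 0, 0.6], [0, -0.024, 0, 0, 0.6], [0, -0.028, 0, 0, 0.6], [0, -0.031, 0, 0, 0.6], [0, -0.031, 0, 0, 0.6]],
])

```text
time_s: 20.55
tcp_pos: [500.8, -149.7, 30.5]
tcp_rot: [-180.0, 0.0, 99.2]
ft_force: [0.2, 0.6, 0.1]
opening: 34.1
grip_force: 0.0
```

```bash
python3 -c "
from h import *
favg(6);favg(6);shift((-77,-114),30)"
```

```text
mean FB [-0.19 -0.24] z -0.08 sd [0.38 0.62 0.45]
mean FB [0.24 0.18] z 0.03 sd [0.56 0.62 0.36]
t 21.15 tcp board [ -57.5 -112.7] [ 501.3 -149.5   30.4] rot [-179.99    0.     99.17] open 34.5 F [ 0.22 -0.37 -0.35] FB [ 0.16 -0.4 ]
shift [-0.0013 -0.0195  0.0004] turn 0.0
```

Residual is zero, so this foot is nylon and goes to the angle (L's contact came at about tcp −76.5).

>>> servo_tool([
  [[0, -0.003, 0, 0, 0.6], [0, -0.006, 0, 0, 0.6], [0, -0.009, 0, 0, 0.6], [0, -0.0115, 0, 0, 0.6], [0, -0.013, 0, 0, 0.6], [0, -0.014, 0, 0, 0.6]],
])

```text
time_s: 21.9
tcp_pos: [487.5, -151.8, 30.5]
tcp_rot: [180.0, 0.0, 99.2]
ft_force: [0.7, -0.0, 0.1]
opening: 34.1
grip_force: 0.8
```

>>> servo_tool([
  [[0, -0.0006, 0, 0, 0.6], [0, -0.0012, 0, 0, 0.6], [0, -0.0018, 0, 0, 0.6]],
])

```text
time_s: 22.28
tcp_pos: [485.8, -152.1, 30.5]
tcp_rot: [180.0, 0.0, 99.2]
ft_force: [1.5, 0.6, 0.6]
opening: 34.4
grip_force: 0.9
```

>>> servo_tool([
  [[0, -0.0005, 0, 0, 0.6], [0, -0.001, 0, 0, 0.6]],
])

```text
time_s: 22.52
tcp_pos: [484.9, -152.3, 30.5]
tcp_rot: [180.0, 0.0, 99.2]
ft_force: [1.8, 0.1, 0.7]
opening: 34.2
grip_force: 0.9
```

>>> servo_tool([
  [[0, -0.0005, 0, 0, 0.6], [0, -0.001, 0, 0, 0.6]],
])

```text
time_s: 22.78
tcp_pos: [483.8, -152.4, 30.5]
tcp_rot: [180.0, 0.0, 99.2]
ft_force: [2.0, -0.3, 0.0]
opening: 34.4
grip_force: 0.9
```

>>> servo_tool([
  [[0, -0.0005, 0, 0, 0.6], [0, -0.001, 0, 0, 0.6]],
])

```text
time_s: 23.02
tcp_pos: [483.0, -152.5, 30.5]
tcp_rot: [180.0, 0.0, 99.2]
ft_force: [3.6, 0.4, -0.8]
opening: 34.2
grip_force: 1.4
```

>>> servo_tool([
  [[0, -0.0005, 0, 0, 0.6], [0, -0.001, 0, 0, 0.6]],
])

```text
time_s: 23.28
tcp_pos: [482.6, -152.7, 30.7]
tcp_rot: [179.9, 0.0, 99.2]
ft_force: [4.3, 1.6, -0.2]
opening: 34.2
grip_force: 2.3
```

>>> servo_tool([
  [[0, -0.0005, 0, 0, 0.6], [0, -0.001, 0, 0, 0.6]],
])

```text
time_s: 23.52
tcp_pos: [482.2, -153.0, 31.0]
tcp_rot: [179.8, 0.0, 99.2]
ft_force: [5.8, 0.2, -0.0]
opening: 33.8
grip_force: 2.9
```

```bash
python3 -c "
from h import *
favg(3);shift((-77,-114),30)"
```

```text
mean FB [5.46 0.1 ] z 0.66 sd [0.51 0.29 0.63]
t 23.675 tcp board [ -76.9 -113. ] [ 482.2 -153.    31.1] rot [1.7982e+02 4.0000e-02 9.9180e+01] open 34.3 F [5.5  1.1  1.12] FB [5.6  0.21]
shift [-0.001  -0.0001  0.0011] turn 0.0
```

>>> servo_tool([
  [[0, 0.003, 0, 0, 0.6], [0, 0.007, 0, 0, 0.55], [0, 0.007, 0, 0, 0.5], [0, 0.007, -0.02, 0, 0.5], [0, 0.007, -0.06, 0, 0.5], [0, 0.007, -0.1, 0, 0.5], [0, 0.0, -0.14, 0, 0.5], [0, -0.05, -0.16, 0, 0.5], [0, -0.1, -0.16, 0, 0.5], [0, -0.12, -0.16, 0, 0.5]],
])

```text
time_s: 24.92
tcp_pos: [359.9, -172.0, 190.6]
tcp_rot: [-179.9, 0.0, 99.1]
ft_force: [0.1, -0.9, 0.1]
opening: 42.4
grip_force: 0.0
```

```bash
python3 -c "
from h import *
d=snapshot('top');a=cv2.resize(d['img'][110:240,228:418],None,fx=3,fy=3,interpolation=cv2.INTER_CUBIC)
e=snapshot('scene');c=cv2.resize(e['img'][160:330,175:435],None,fx=2,fy=2,interpolation=cv2.INTER_CUBIC)
p=np.zeros((a.shape[0]+c.shape[0]-160,600,3),np.uint8);p[:390,:570]=a
cv2.imwrite('pics/f1.png',a);cv2.imwrite('pics/f2.png',cv2.resize(e['img'][160:330,175:435],None,fx=3,fy=3,interpolation=cv2.INTER_CUBIC));print(observe()['time_s'])"
```

```text
25.025
```

View pics/f2.png

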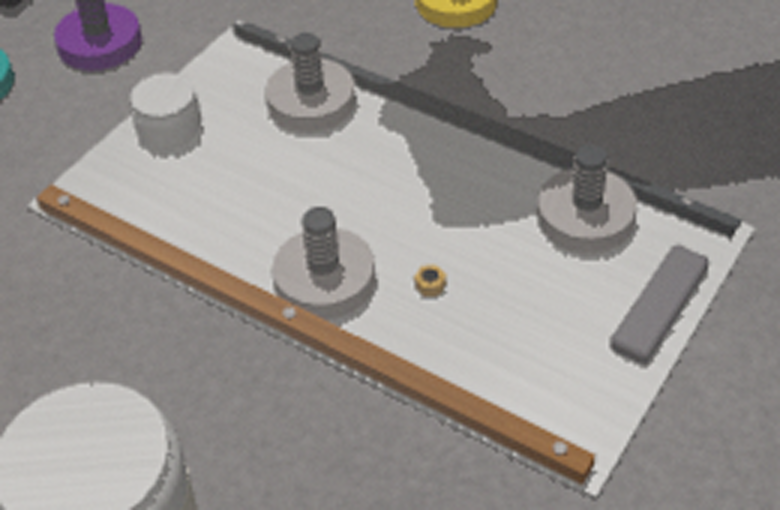

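View pics/f1.png

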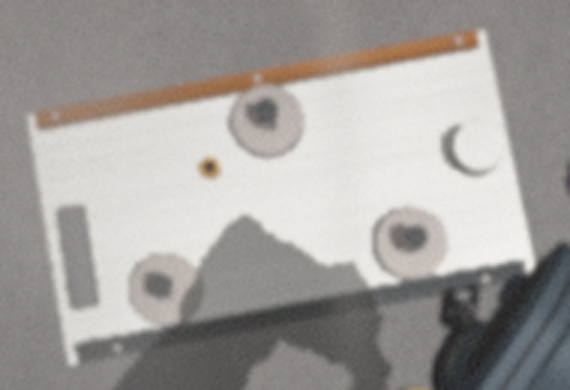

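The final views show the rubber foot against the batten (265, 85) and both nylon feet against the angle (165, 320 and 408, 278). The nut, tin and scraper are in place and the gripper is clear.

```bash
python3 -c "
from bench import *
print(hand_in())"
```

```text
the job is handed in; nothing more can be done
None
```

The job is handed in at about 25 s: the middle foot felt rubber-soled and sits against the batten, the left and right feet felt nylon-soled and sit against the angle, all released; no verdict was returned.

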